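# Open the suction gate fully and start the extraction

### The job

Get the dust extraction going for the sawing: with your fingertips push the yellow lever on its suction gate all the way, past the half-open click, to the fully open stop, then press the green start button fully in and let it come back out. Only push, do not grip or force the lever or pick anything up; keep the black-levered gate shut, do not press the red button, and leave the tools, offcut and glue where they are.

Things in the scene. Friction and masses are not known exactly. Their poses are not given: they have to be found in the camera images.
- yellow_gate: blue suction gate with the YELLOW lever, fixed to the bench: 90 mm (its x) by 150 mm (its y), flat top at 60 mm; aluminium pipe elbow at its +x side, reaching 115 mm from the centre, 57 mm high. Origin: centre of the underside, z up. The lever slides towards +y in a slot at x = -17 mm; three white marks, growing in size, show shut, half and full; a steel shutter moves with it
- yellow_handle (a point): centre of the yellow lever handle, moves with it: upright tab 26 mm (housing x) by 14 mm (housing y) by 42 mm tall, from 65 to 107 mm above the bench; nothing else stands on the housing top. In the housing's frame this point is at x = -17, y = -30 + lever travel, z = 86 mm
- yellow_lever (a joint): travel of the yellow lever along the housing's +y, in m: 0 shut stop, 0.030 half-open detent, 0.060 fully open hard stop. Sprung detents pull it into each of these three; about 7 N along +y frees it from shut or from half; beyond about 0.048 it snaps to full by itself. It starts shut
- black_gate: identical blue suction gate, with a BLACK lever; to be left shut. Same size and axes
- black_handle (a point): centre of the black lever handle, same size and place on its housing
- black_lever (a joint): travel of the black lever in m: 0 shut, where it starts; same detents
- start_box: switch box fixed to the bench, 90 mm (x) by 140 mm (y) by 45 mm high with a yellow top; green start button at y = +33 mm, red stop button at y = -33 mm. Origin at the centre of its underside
- start_button_top (a point): centre of the top face of the GREEN start button, 34 mm across, moves with it; pressed straight down
- start_button (a joint): depth the start button is pressed in m: 0 out, 0.006 fully in (about 5 N); springs back when let go
- stop_button_top (a point): centre of the top face of the RED stop button, 34 mm across
- stop_button (a joint): depth the stop button is pressed in m, 0 out, 0.006 fully in
- tape_measure: loose bystander, to be left alone: tape measure, grey and yellow, 60 x 35 x 60 mm; origin on its underside
- offcut: loose bystander, to be left alone: plywood offcut, 50 x 90 x 36 mm; origin on its underside
- glue: loose bystander, to be left alone: white glue bottle, 52 mm across, 100 mm tall, orange cap; origin on its underside
- hammer: loose bystander, to be left alone: hammer lying at the back; origin on its underside
- screwdriver: loose bystander, to be left alone: screwdriver lying near the robot; origin on its underside
- drill: loose bystander, to be left alone: green and black cordless drill lying on its side at the back; origin on its underside
- ear_defenders: loose bystander, to be left alone: yellow ear defenders lying at the back, 60 mm high; origin on its underside

How it is judged:
By the outcome, as a careful person would: the job done as asked, in the order asked, and still so for the second after the job is handed in, with the robot touching nothing.
It also fails if it takes over 45 s, if anything falls off the work surface, if the arm or the gripper's body presses on something with over 40 N, if the wrist force passes 120 N, or if a joint passes its speed limit or range.

### The arm

A 7-joint arm with a two-finger parallel gripper is mounted at the origin on the work surface. World frame = base frame: x ahead of the robot, y to its left, z up, the work surface at z = 0. Lengths are in mm, angles in rad, forces in N, time in s.
With the tool pointing down it reaches from about 350 to 900 mm from the base axis. Payload 7.2 kg.
Tool frame: the origin (TCP) lies midway between the tips of the shut fingers; the grasp point (between the pads) lies 19 mm behind it; z points along the fingers, y is the line along which they close (so a half turn about z gives the same grasp; the last joint's range is limited). The gripper opens to 88 mm and grips with 3 to 60 N. Pads are 20 mm wide; open, the fingers measure 115 mm over their backs; the gripper's body (75 mm by 178 mm) begins 61 mm behind the grasp point.
Start: joints at [-1.399, 0.411, -0.013, 1.596, 0.006, 1.134, -0.082], TCP at [148.452, 607.117, 222.653] pointing down, gripper open.
Joint ranges: [-2.95, 2.95], [-0.29, 1.99], [-1.47, 1.44], [0.14, 2.54], [-1.03, 4.17], [0.13, 1.85], [-2.86, 2.86]. Speed limits (rad/s): [2.39, 2.39, 3.01, 3.01, 3.14, 3.14, 3.14].

### API

Orientations are given as a unit quaternion [w, x, y, z].
In Python, from bench import status, eyes, order gives the robot as it stands.
- The arm moves only by the tool jog_arm, never from a script. Its argument "rows" is a list of rows, each a list of 6 numbers: the shift along the tool's x, y, z in m, then the turn, a rotation vector about the tool's x, y, z in degrees. A call has 1 to 20 rows; each row is the pose to reach, as a shift and turn from the pose commanded when the call began, along the tool's axes at that moment; what a row does not reach only later rows make up. A row lasts 1/8 s, in which the tool goes at most 62.5 mm and 10.7 degrees, less where a joint would pass 70% of its speed; a pose out of reach is approached as far as the arm can. A call with a gripper value outside its range is refused whole. "fingers" is the closure in counts, from 0 (fully open) to 255 (shut), set as the call begins (left out, the last holds). The fingers move at their own pace and stop on an object; "newtons" is the grip in N (left out, the last holds). Time passes only in rows, so rows that repeat a pose let the fingers close. It gives the time, the measured TCP pose, the force, the opening and the grip force at its end, in the units of the state.
- status.get_obs(): the state, without advancing time (a new reading comes with each control period).
- eyes.grab_frame(name): name is "scene" or "top"; returns a dict with "pixels" (400x640x3 uint8, red, green, blue), "range_z" (400x640 float32, mm along the optical axis (not along the pixel's ray), 0 where there is no reading), "fx", "fy", "cx", "cy" (pixels), "distortion" ([k1, k2, p1, p2, k3] as OpenCV has them; the pictures are not rectified), "rvec" (rotation vector, rad) and "tvec" (3), from world to camera coordinates, as OpenCV has them. Camera axes: x right, y down, z forward; pixel columns grow to the right and rows downward; lengths in mm; the calibration is good to about 2 mm. A picture is of the moment at which its call begins.
- order.close_job(): hands the job in; it is judged then, once.
The state is a dict: "clock": time; "q": joint angles; "joint_vel": joint speeds; "tau": joint torques, N m; "ee_pos": TCP position; "tool_rot": TCP orientation; "wrist_force": force on the tool from outside, world axes, zero at the start; "torque": the same for the moment, N m; "width": finger opening in mm; "finger_force": force on a finger pad.
Only numpy, scipy, OpenCV 4.12 (cv2) and the standard library are available. Lean on these libraries where they do the work, as an engineer would, in place of code of your own. Each camera call takes 0.05 s, during which the arm holds its last target. There are 200 camera calls.

## Working session

There is one attempt and no reset: what is moved stays moved. The work goes in short steps, Python scripts to look and compute and a tool call to move; the robot and the scene stay as the last step left them, time stands still between calls to the robot, and variables do not carry over. Pictures are saved under pics/ and viewed, at most 10 in all, crops included, and the job is handed in when it is done.

Besides the shell and the picture viewer there is one more tool, called after "Call:" as name(argument=value, ...) on one line, values as JSON. jog_arm: Moves the arm, as the interface text tells. Its arguments: {"type":"object","properties":{"rows":{"type":"array"},"fingers":{"type":"number"},"newtons":{"type":"number"}},"required":["rows"]}

```bash
mkdir -p pics; python3 - <<'E'
from bench import status, eyes
import cv2, numpy as np
o=status.get_obs(); print({k:o[k] for k in("clock","ee_pos","tool_rot","width","wrist_force")})
for n in("scene","top"):
    f=eyes.grab_frame(n); cv2.imwrite(f"pics/{n}0.png",f["pixels"][...,::-1]); np.save(f"{n}0.npy",f,allow_pickle=True)
    R=cv2.Rodrigues(np.array(f["rvec"],float))[0]; print(n,f["fx"],f["distortion"],(-R.T@np.array(f["tvec"]).ravel()).round())
E
```

```text
{'clock': 0.0, 'ee_pos': array([148.3636088 , 606.63350112, 221.8284736 ]), 'tool_rot': array([-5.09947673e-05,  1.19616153e-01,  9.92819911e-01, -7.73213963e-04]), 'width': 87.67622369914731, 'wrist_force': array([-0.58880861, -0.51156036,  0.67842979])}
scene 372.3745478053841 [-0.00246001  0.          0.          0.          0.        ] [1159.  -86.  955.]
top 413.42328771203836 [-0.0370544  0.         0.         0.         0.       ] [ 383.  -52. 1003.]
```

View pics/scene0.png

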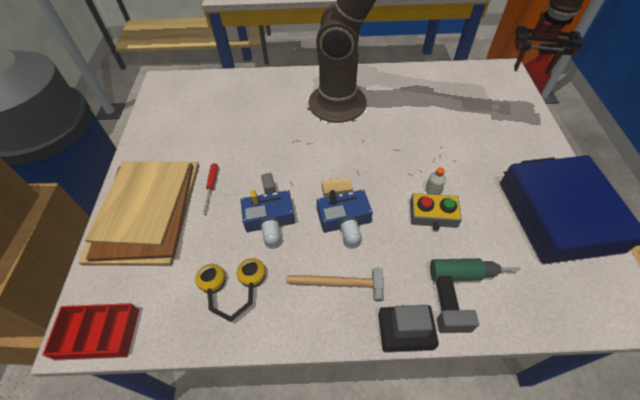

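View pics/top0.png

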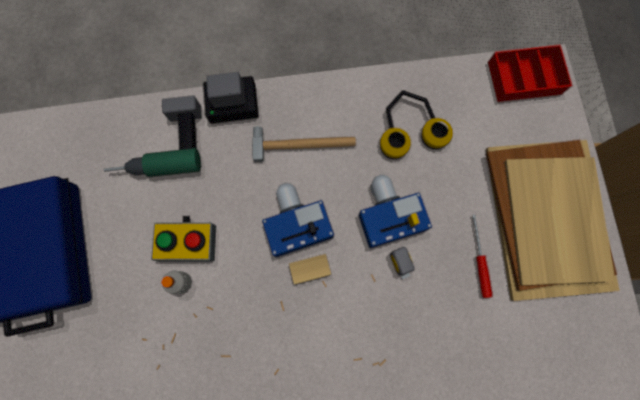

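The scene view shows the yellow-lever gate at (267,211), the black-lever gate at (344,210) and the start box at (436,210). In the top view the yellow gate is at (395,218) with its handle at (413,219), the tape measure at (402,262), and the box at (183,241) with green at (166,240) and red at (194,240). Next I'll measure these.

```bash
cat > h.py <<'E'
import cv2, numpy as np
from bench import eyes
def cloud(f):
    """world xyz per pixel from depth"""
    K=np.array([[f["fx"],0,f["cx"]],[0,f["fy"],f["cy"]],[0,0,1]],float)
    v,u=np.mgrid[0:400,0:640]
    n=cv2.undistortPoints(np.stack([u,v],-1).reshape(-1,1,2).astype(float),K,np.array(f["distortion"],float)).reshape(400,640,2)
    R=cv2.Rodrigues(np.array(f["rvec"],float))[0]; t=np.array(f["tvec"],float).ravel()
    d=np.dstack([n,np.ones((400,640))])
    P=(d*f["range_z"][...,None]-t)@R
    P[f["range_z"]==0]=np.nan
    return P, d@R, -R.T@t
def plane(rays,c,z,m):
    r=rays[m]; return c+r*((z-c[2])/r[:,2])[:,None]
def box(f,x0,x1,y0,y1):
    m=np.zeros((400,640),bool); m[y0:y1,x0:x1]=1; return m
E
python3 - <<'E'
from h import *
for n,wins in(("top",dict(gate=(350,437,185,255),box=(145,222,215,268))),("scene",dict(gate=(232,302,165,245),box=(402,470,185,235)))):
    f=np.load(n+"0.npy",allow_pickle=True).item(); P,r,c=cloud(f)
    hsv=cv2.cvtColor(f["pixels"],cv2.COLOR_RGB2HSV); H,S,V=[hsv[...,i] for i in range(3)]
    g=box(f,*wins["gate"]); b=box(f,*wins["box"])
    m=g&(P[...,2]>54)&(P[...,2]<67)&(S>100)&(H>95)&(H<130)
    print(n,"gate top z",np.median(P[m][:,2]),"n",m.sum(), cv2.minAreaRect(plane(r,c,60,m)[:,:2].astype(np.float32)))
    m=g&(P[...,2]>62); q=P[m]; print(" handle all",q.mean(0).round(1),q.min(0).round(),q.max(0).round(),m.sum())
    m=g&(H>15)&(H<35)&(S>130)&(P[...,2]>98); print(" handle top",P[m].mean(0).round(1),plane(r,c,107,m).mean(0).round(1),m.sum())
    m=b&(H>15)&(H<35)&(S>130)&(V>90)&(P[...,2]>38); print(" box",np.median(P[m][:,2]).round(1),cv2.minAreaRect(plane(r,c,45,m)[:,:2].astype(np.float32)))
    for k,mm in(("green",(H>45)&(H<90)),("red",(H<8)|(H>172))):
        m=b&mm&(S>110)&(P[...,2]>47); q=P[m]; print(" ",k,q.mean(0).round(1),np.median(q[:,2]).round(1),np.ptp(q,0).round(),m.sum())
E
python3 - <<'E'
import cv2,numpy as np
a=cv2.imread('pics/top0.png');cv2.imwrite('pics/c.png',cv2.resize(a[180:290,340:450],None,fx=5,fy=5,interpolation=2))
E
```

```text
top gate top z 59.02748178519222 n 1660 ((520.6901245117188, -238.62071228027344), (92.25886535644531, 147.6910400390625), 9.659296989440918)
 handle all [ 529.1 -261.4   72.7] [ 443. -312.   62.] [ 569. -167.  109.] 452
 handle top [ 508.6 -271.7  105.4] [ 508.4 -271.3  107. ] 67
 box 45.2 ((536.9447021484375, 262.50469970703125), (132.3588104248047, 82.08759307861328), 82.71720886230469)
  green [539.6 294.5  64.8] 65.9 [38. 39. 17.] 213
  red [531.2 229.3  64.8] 66.3 [38. 37. 16.] 218
scene gate top z 60.5810202023146 n 751 ((521.816650390625, -240.68141174316406), (91.29862976074219, 144.63641357421875), 9.658137321472168)
 handle all [ 524.7 -252.3   68.8] [ 405. -315.   62.] [ 573. -165.  110.] 476
 handle top [ 510.8 -273.2  106.7] [ 511.  -273.1  107. ] 34
 box 46.7 ((533.4942626953125, 261.60205078125), (132.0089874267578, 82.8040542602539), 82.57142639160156)
  green [541.6 292.8  67.7] 67.8 [29. 29.  8.] 79
  red [533.8 227.4  66.3] 67.0 [37. 37. 18.] 102
```

View pics/c.png

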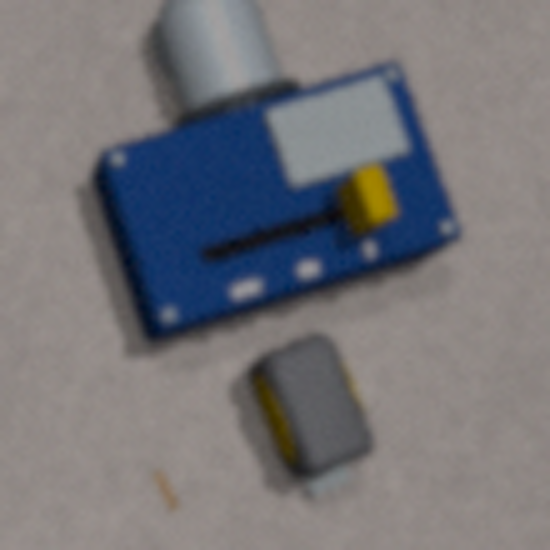

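The gate's centre is (521,-239.5) and its yaw is +9.66°. That predicts the handle at (509,-272), against a measured (509,-272). The green button is at about (540,294,66). I'll shut the fingers and go to a point behind the handle, high up.

Call:
jog_arm(rows=[[-0.05,-0.024,0,0,0,0],[-0.1,-0.048,0,0,0,0],[-0.15,-0.072,0,0,0,0],[-0.2,-0.096,0,0,0,0],[-0.25,-0.12,0,0,0,0],[-0.294,-0.141,0,0,0,0],[-0.322,-0.186,0,0,0,-3],[-0.35,-0.231,0,0,0,-6],[-0.378,-0.276,0,0,0,-9],[-0.406,-0.32,0,0,0,-12],[-0.434,-0.364,0,0,0,-15],[-0.462,-0.409,0,0,0,-18],[-0.479,-0.468,0,0,0,-21],[-0.496,-0.527,0.01,0,0,-23.4],[-0.513,-0.586,0.02,0,0,-23.4],[-0.53,-0.645,0.03,0,0,-23.4],[-0.547,-0.704,0.04,0,0,-23.4],[-0.564,-0.763,0.04,0,0,-23.4],[-0.581,-0.818,0.04,0,0,-23.4],[-0.581,-0.818,0.04,0,0,-23.4]], fingers=255, newtons=20)

```text
clock: 2.6
ee_pos: [516.6, -330.9, 182.1]
tool_rot: [-0.001, -0.081, 0.997, -0.001]
wrist_force: [-0.8, 0.3, 0.0]
width: 0.3
finger_force: 0.0
```

Call:
jog_arm(rows=[[0,0,0.03,0,0,0],[0,0,0.07,0,0,0],[0,0,0.095,0,0,0],[0,0,0.108,0,0,0],[0,0,0.11,0,0,0],[0,0,0.11,0,0,0]])

```text
clock: 3.35
ee_pos: [519.1, -325.5, 73.5]
tool_rot: [0.001, -0.084, 0.996, -0.0]
wrist_force: [-0.0, -0.7, -0.7]
width: 0.5
finger_force: 0.0
```

```bash
python3 - <<'E'
from h import *
from bench import status
for n,w in(("top",(310,470,160,280)),("scene",(200,360,140,260))):
    f=eyes.grab_frame(n);a=f["pixels"][w[2]:w[3],w[0]:w[1],::-1]
    cv2.imwrite(f"pics/{n}1.png",cv2.resize(a,None,fx=4,fy=4,interpolation=2))
o=status.get_obs();print(o["ee_pos"],o["tool_rot"],o["wrist_force"])
e=o["ee_pos"][:2]-np.array([509.3,-272]); a=np.deg2rad(9.66)
print("housing offs x,y from handle",e@[np.cos(a),np.sin(a)],e@[-np.sin(a),np.cos(a)])
E
cd pics; python3 -c "
import cv2;cv2.imwrite('b1.png',cv2.vconcat([cv2.resize(cv2.imread(n+'1.png'),(400,300)) for n in('top','scene')]))"
```

```text
[ 519.18581675 -325.71657787   73.6966429 ] [ 7.65873891e-04 -8.42310454e-02  9.96445883e-01 -3.83623449e-04] [-0.57375393  0.52070893  0.48647435]
housing offs x,y from handle 0.7319387744441127 -54.61377460855753
```

View pics/b1.png

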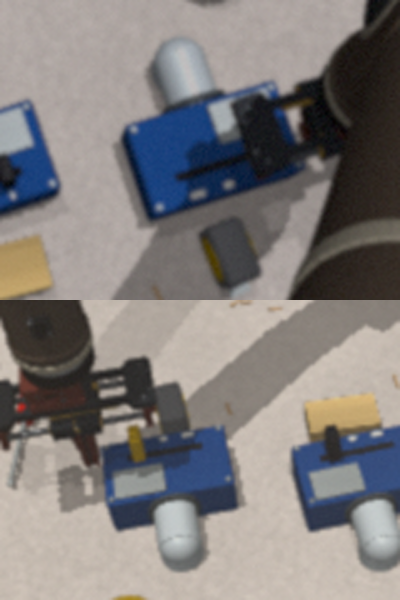

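Both crops show the shut fingers just behind the yellow handle, clear of the tape measure: top crop (265,135), scene crop (88,445). Now I'll push along +tool y.

Call:
jog_arm(rows=[[0,0.015,0,0,0,0],[0,0.027,0,0,0,0],[0,0.034,0,0,0,0],[0,0.04,0,0,0,0],[0,0.046,0,0,0,0],[0,0.052,0,0,0,0],[0,0.058,0,0,0,0],[0,0.064,0,0,0,0],[0,0.07,0,0,0,0],[0,0.076,0,0,0,0],[0,0.081,0,0,0,0],[0,0.085,0,0,0,0],[0,0.088,0,0,0,0],[0,0.089,0,0,0,0],[0,0.089,0,0,0,0]])

```text
clock: 5.32
ee_pos: [503.7, -237.5, 72.7]
tool_rot: [0.0, -0.084, 0.996, 0.0]
wrist_force: [0.9, -0.8, 0.2]
width: 0.1
finger_force: 0.0
```

Call:
jog_arm(rows=[[0,-0.015,0,0,0,0],[0,-0.03,0,0,0,0],[0,-0.035,-0.03,0,0,0],[0,-0.035,-0.075,0,0,0],[0,-0.035,-0.11,0,0,0],[0,-0.035,-0.11,0,0,0]])

```text
clock: 6.08
ee_pos: [510.8, -274.6, 185.5]
tool_rot: [0.002, -0.083, 0.997, -0.001]
wrist_force: [-0.6, 0.3, -1.0]
width: 0.4
finger_force: 0.0
```

```bash
python3 - <<'E'
from h import *
f=eyes.grab_frame("scene");P,r,c=cloud(f)
hsv=cv2.cvtColor(f["pixels"],cv2.COLOR_RGB2HSV); H,S=hsv[...,0],hsv[...,1]
m=box(f,232,302,165,245)&(H>15)&(H<35)&(S>130)&(P[...,2]>70)&(P[...,2]<112)
m=m&(P[...,2]>98); q=plane(r,c,107,m).mean(0); print(q,m.sum())
e=q[:2]-[511,-273.1]; a=np.deg2rad(9.66); print("travel",e@[-np.sin(a),np.cos(a)])
cv2.imwrite("pics/s2.png",cv2.resize(f["pixels"][140:260,200:360,::-1],None,fx=4,fy=4,interpolation=2))
E
```

```text
[ 501.50058637 -214.33247278  107.        ] 36
travel 59.52826691286738
```

View pics/s2.png

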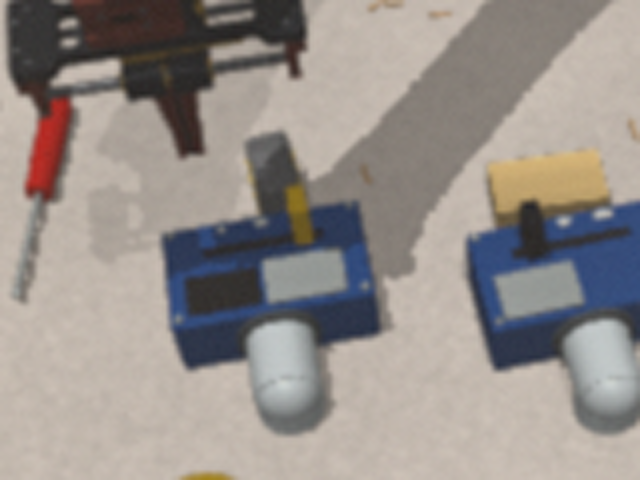

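The picture shows the yellow lever at (300,215), at the far end of its slot, with the shutter dragged over. Measured travel is 59.5 mm, so the gate is fully open. The black lever is still shut at (530,225). Next I'll go above the green button.

Call:
jog_arm(rows=[[-0.007,0.03,0,0,0,0],[-0.018,0.08,0,0,0,0],[-0.03,0.135,0,0,0,0],[-0.042,0.19,0,0,0,0],[-0.055,0.245,0,0,0,0],[-0.067,0.3,0,0,0,0],[-0.079,0.355,0,0,0,0],[-0.091,0.41,0,0,0,0],[-0.103,0.46,0,0,0,0],[-0.113,0.508,0,0,0,0],[-0.12,0.54,0,0,0,0],[-0.124,0.556,0,0,0,0],[-0.124,0.556,0.05,0,0,0],[-0.124,0.556,0.08,0,0,0],[-0.124,0.556,0.09,0,0,0],[-0.124,0.556,0.09,0,0,0],[-0.124,0.556,0.09,0,0,0]])

```text
clock: 8.25
ee_pos: [539.4, 296.7, 94.0]
tool_rot: [0.001, -0.084, 0.996, 0.0]
wrist_force: [-0.1, 0.1, 0.1]
width: 0.7
finger_force: 0.0
```

```bash
python3 - <<'E'
from h import *
from bench import status
o=status.get_obs();print(o["ee_pos"],o["wrist_force"])
f=eyes.grab_frame("scene")
cv2.imwrite("pics/s3.png",cv2.resize(f["pixels"][140:260,370:530,::-1],None,fx=4,fy=4,interpolation=2))
E
```

```text
[539.41606471 296.7350377   93.98235013] [-0.12665357  0.13597697  0.09216574]
```

View pics/s3.png

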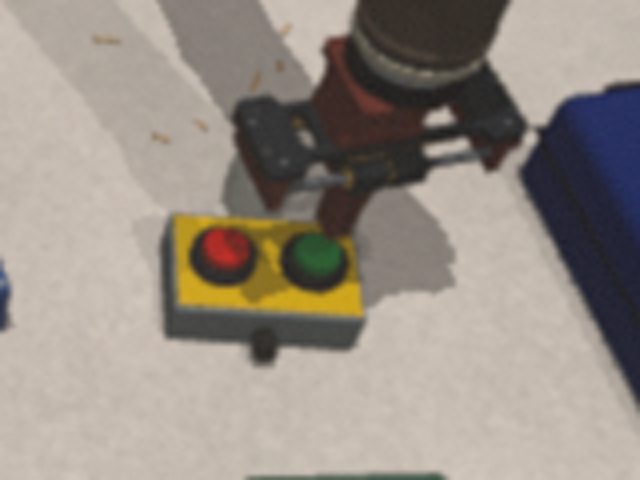

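The fingertips stand above the green button, seen at (315,255) in the crop, and well clear of the red one at (225,250). I'll go down gently.

Call:
jog_arm(rows=[[0,-0.002,0.012,0,0,0],[0,-0.002,0.02,0,0,0],[0,-0.002,0.024,0,0,0],[0,-0.002,0.026,0,0,0],[0,-0.002,0.028,0,0,0],[0,-0.002,0.03,0,0,0],[0,-0.002,0.03,0,0,0]])

```text
clock: 9.18
ee_pos: [538.6, 294.6, 62.7]
tool_rot: [-0.0, -0.084, 0.996, -0.0]
wrist_force: [-3.5, -1.2, 4.2]
width: 0.3
finger_force: 2.2
```

Call:
jog_arm(rows=[[0,0,0.001,0,0,0],[0,0,0.002,0,0,0],[0,0,0.003,0,0,0],[0,0,0.003,0,0,0]])

```text
clock: 9.68
ee_pos: [538.8, 294.7, 61.6]
tool_rot: [0.0, -0.084, 0.996, 0.0]
wrist_force: [-8.3, -5.2, 20.6]
width: 0.3
finger_force: 10.4
```

At 20.6 N, far above the 5 N spring, the button is on its stop. I'll release and retreat.

Call:
jog_arm(rows=[[0,0,-0.005,0,0,0],[0,0,-0.015,0,0,0],[0,0,-0.04,0,0,0],[0,0,-0.08,0,0,0],[0,0,-0.12,0,0,0],[0.03,0.02,-0.14,0,0,0],[0.07,0.04,-0.14,0,0,0],[0.1,0.05,-0.14,0,0,0],[0.1,0.05,-0.14,0,0,0]])

```text
clock: 10.8
ee_pos: [430.0, 328.6, 200.2]
tool_rot: [0.0, -0.086, 0.996, 0.001]
wrist_force: [1.5, 0.5, -0.5]
width: 0.7
finger_force: 0.0
```

```bash
python3 - <<'E'
from h import *
f=eyes.grab_frame("scene");P,r,c=cloud(f)
hsv=cv2.cvtColor(f["pixels"],cv2.COLOR_RGB2HSV); H,S=hsv[...,0],hsv[...,1]
b=box(f,402,470,185,235)
for k,mm in(("green",(H>45)&(H<90)),("red",(H<8)|(H>172))):
    m=b&mm&(S>110)&(P[...,2]>47); print(k,P[m].mean(0).round(1),np.median(P[m][:,2]).round(1),m.sum())
m=box(f,232,302,165,245)&(H>15)&(H<35)&(S>130)&(P[...,2]>98); print(plane(r,c,107,m).mean(0))
cv2.imwrite("pics/s4.png",f["pixels"][...,::-1])
E
```

```text
green [541.7 292.6  67.8] 67.8 81
red [533.7 227.   66.2] 67.3 104
[ 500.78948191 -214.26724472  107.        ]
```

View pics/s4.png

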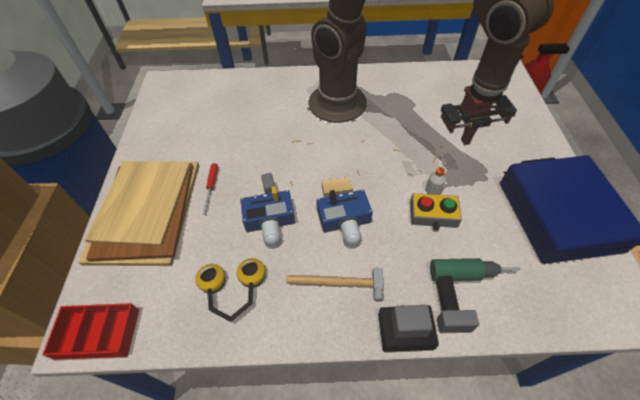

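The button is back out at (450,204) and the yellow lever is fully open at (275,193). The glue (438,182), tape and offcut are where they were, and the arm is clear.

```bash
python3 -c "
from bench import order
print(order.close_job())"
```

```text
the job is handed in; nothing more can be done
None
```

The job is handed in: the yellow gate measured fully open (59.5 of 60 mm), then the green button was pressed in until the force hit 20.6 N and came back out; the black lever still looked shut, the red button was not pressed, and nothing else appeared to have moved.

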